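Closing up the spice counter

ROBOT

A 7-joint arm with a two-finger parallel gripper is mounted at the origin on the work surface. World frame = base frame: x ahead of the robot, y to its left, z up, the work surface at z = 0. Lengths are in m, angles in rad, forces in N, time in s.
With the tool pointing down it reaches from about 0.425 to 0.875 m from the base axis. Payload 4.7 kg.
Tool frame: the origin (TCP) lies at the very end of the fingers, on their centre line; the grasp point (between the pads) lies 19 mm behind it; z points along the fingers, y is the line along which they close (so a half turn about z gives the same grasp; the last joint's range is limited). The gripper opens to 87 mm and grips with 3 to 60 N. Pads are 19 mm wide; open, the fingers measure 117 mm over their backs; the gripper's body (75 mm by 190 mm) begins 51 mm behind the grasp point.
Start: joints at [-1.303, 0.321, -0.07, 1.45, 0.023, 1.371, -0.057], TCP at [0.163, 0.629, 0.197] pointing down, gripper open.
Joint ranges: [-2.86, 2.86], [-0.3, 2.09], [-1.38, 1.24], [0.06, 2.45], [-1.56, 4.7], [0.09, 2.05], [-2.69, 2.69]. Speed limits (rad/s): [2.57, 2.57, 3.14, 3.14, 3.14, 3.14, 3.14].

INTERFACE

Orientations are given as a unit quaternion [x, y, z, w].
In Python, from plant import manip, cams gives the robot as it stands.
- The arm moves only by the shell command python3 -m pendant 'ROWS' [FORCE]. ROWS is text: rows parted by semicolons, each of 5 numbers parted by spaces: the opening, from -1 (shut) to 1 (fully open), then the shift along the tool's x, y, z in m, then the turn about the tool's z in degrees. In form: grip dx dy dz yaw; .... A call has 1 to 10 rows; each row shifts and turns the commanded pose from where the row before left it, along the tool's axes as they then stand; what a row does not reach is not made up. A row lasts 1/8 s, in which the tool goes at most 62.5 mm and 10.7 degrees, less where a joint would pass 70% of its speed; a pose out of reach is approached as far as the arm can. A call with a gripper value outside its range is refused whole. The fingers move at their own pace and stop on an object; FORCE is the grip in N (left out, the last holds). Time passes only in rows, so rows that do not move let the fingers close. It gives the time, the measured TCP pose, the force, the opening and the grip force at its end, in the units of the state.
- manip.observe(): the state, without advancing time (a new reading comes with each control period).
- cams.get_image(name): name is "side" or "top"; returns (picture, depth): 420x560x3 uint8, red, green, blue; 420x560 float32, m along the optical axis (not along the pixel's ray), 0 where there is no reading.
- cams.camera_params(name): a dict with "camera_matrix" (3x3 intrinsics, pixels), "rvec" (rotation vector, rad) and "tvec" (3), from world to camera coordinates, as OpenCV has them. Camera axes: x right, y down, z forward; pixel columns grow to the right and rows downward; lengths in m; the calibration is good to about 2 mm. A picture is of the moment at which its call begins. camera_params takes no time and is no camera call.
- manip.job_done(): hands the job in; it is judged then, once.
The state is a dict: "t": time; "qpos": joint angles; "qvel": joint speeds; "joint_torque": joint torques, N m; "position": TCP position; "eef_rot": TCP orientation; "contact_force": force on the tool from outside, world axes, zero at the start; "ft_torque": the same for the moment, N m; "gripper_width": finger opening in m; "gripper_force": force on a finger pad.
Only numpy, scipy, OpenCV 4.12 (cv2) and the standard library are available. Lean on these libraries where they do the work, as an engineer would, in place of code of your own. Each camera call takes 0.05 s, during which the arm holds its last target. There are 200 camera calls.

TASK

Clear the spice counter for closing: pull the shallow wooden tray right out from under the clear shelf, lay all the loose black price plaques flat in it (piling them is fine), and push the tray fully home under the shelf again. Also put the flat scraper away, sliding it blade first into the slot of its clear-topped wooden block until the handle stops against the block. Leave the jar and the pepper mill standing where they are.

Things in the scene. Friction and masses are not known exactly. Their poses are not given: they have to be found in the camera images.
- plaque0: one of three to five identical blank black price plaques, 80 x 45 mm and 7 mm thick, at first flat on the table (absent ones have no pose). Origin: centre of the underside; x along the 80 mm side, y along the 45 mm side, z up. About 30 g
- plaque1: one of three to five identical blank black price plaques, 80 x 45 mm and 7 mm thick, at first flat on the table (absent ones have no pose). Origin: centre of the underside; x along the 80 mm side, y along the 45 mm side, z up. About 30 g
- plaque2: one of three to five identical blank black price plaques, 80 x 45 mm and 7 mm thick, at first flat on the table (absent ones have no pose). Origin: centre of the underside; x along the 80 mm side, y along the 45 mm side, z up. About 30 g
- plaque3: one of three to five identical blank black price plaques, 80 x 45 mm and 7 mm thick, at first flat on the table (absent ones have no pose). Origin: centre of the underside; x along the 80 mm side, y along the 45 mm side, z up. About 30 g
- plaque4: one of three to five identical blank black price plaques, 80 x 45 mm and 7 mm thick, at first flat on the table (absent ones have no pose). Origin: centre of the underside; x along the 80 mm side, y along the 45 mm side, z up. About 30 g
- tray_body (a joint): how far the tray is pulled out from under the shelf: 0 m = fully home (front wall flush with the shelf's front edge), 0.125 m = fully out, against its stop. It slides level and straight along the shelf's x axis on runners, stays where left, and needs about 2 N
- tray_in (a point): centre of the tray's inner floor, 8 mm above the table; x points into the shelf, y across, z up; it moves with the tray. The tray is open on top: inside 115 mm (x) by 185 mm (y), walls 5 mm thick, rim 22 mm above the inner floor
- tray_handle (a point): grip point of the tray's handle, an upright dark wooden bar in the middle of the front wall, 22 mm wide (y), 40 mm long (x), its top 55 mm above the table, its underside 21 mm above it; this point is its middle, 45 mm above the table and 22 mm in front of the tray's front wall; axes as tray_in; moves with the tray
- shelf: fixed display shelf over the tray: wooden sides and back and a clear top board with a wooden front edge. Origin: middle of its front edge at table level, x pointing into the shelf (the tray comes out along -x). 165 mm deep (x), 227 mm wide (y), board underside 75 mm and its top 83 mm above the table
- scraper: loose flat scraper lying on the table: steel blade 90 mm long (x), 70 mm wide, 4 mm thick, and a wooden handle 100 mm long, 24 mm wide, 22 mm high. Undersides of blade and handle are level. Origin: on the underside where blade and handle meet; x points to the blade's free edge (blade x 0 to 90 mm, handle x -100 to 0), z up. 160 g, balancing about 10 mm ahead of the origin
- scraper_tip (a point): middle of the blade's free edge, on the underside, 90 mm ahead of the scraper's origin; same axes
- block: fixed dark wooden block with a clear top, holding a level slot open on its front face. Origin: middle of its front face at table level; x points into the slot, z up. 115 mm deep (x), 114 mm wide, 42 mm high
- slot_mouth (a point): middle of the lower edge of the slot's mouth, 12 mm above the table; x points into the slot. The slot is 86 mm wide (y), 16 mm high and 103 mm deep, its floor level; the 90 mm blade fits in wholly and the handle stops against the block's face
- jar: bystander: closed amber jar, 64 mm across, 85 mm high; origin centre of the underside
- mill: bystander: dark wooden pepper mill, 56 mm across, 125 mm high; origin centre of the underside

How it is judged:
On the way, in this order (a step that is already met when the one before it is completed fails the run):
1. the tray is pulled right out (at least 110 of 125 mm) (value of joint tray_body above 0.11 m), for 0.2 s.
2. every plaque lies flat in the pulled-out tray (x of plaque0 in the frame of tray_in between -0.05 and 0.05 m and y of plaque0 in the frame of tray_in between -0.085 and 0.085 m and z of plaque0 in the frame of tray_in between -0.004 and 0.045 m and angle between the z axis of each of plaque0, plaque1, plaque2, plaque3, plaque4 and the z axis of tray_in, either way round below 0.26 rad and x of plaque1 in the frame of tray_in between -0.05 and 0.05 m and y of plaque1 in the frame of tray_in between -0.085 and 0.085 m and z of plaque1 in the frame of tray_in between -0.004 and 0.045 m and x of plaque2 in the frame of tray_in between -0.05 and 0.05 m and y of plaque2 in the frame of tray_in between -0.085 and 0.085 m and z of plaque2 in the frame of tray_in between -0.004 and 0.045 m and x of plaque3 in the frame of tray_in between -0.05 and 0.05 m and y of plaque3 in the frame of tray_in between -0.085 and 0.085 m and z of plaque3 in the frame of tray_in between -0.004 and 0.045 m and x of plaque4 in the frame of tray_in between -0.05 and 0.05 m and y of plaque4 in the frame of tray_in between -0.085 and 0.085 m and z of plaque4 in the frame of tray_in between -0.004 and 0.045 m and value of joint tray_body above 0.03 m), for 0.2 s.
3. the tray is pushed home with the plaques in it (x of plaque0 in the frame of tray_in between -0.05 and 0.05 m and y of plaque0 in the frame of tray_in between -0.085 and 0.085 m and z of plaque0 in the frame of tray_in between -0.004 and 0.045 m and angle between the z axis of each of plaque0, plaque1, plaque2, plaque3, plaque4 and the z axis of tray_in, either way round below 0.26 rad and x of plaque1 in the frame of tray_in between -0.05 and 0.05 m and y of plaque1 in the frame of tray_in between -0.085 and 0.085 m and z of plaque1 in the frame of tray_in between -0.004 and 0.045 m and x of plaque2 in the frame of tray_in between -0.05 and 0.05 m and y of plaque2 in the frame of tray_in between -0.085 and 0.085 m and z of plaque2 in the frame of tray_in between -0.004 and 0.045 m and x of plaque3 in the frame of tray_in between -0.05 and 0.05 m and y of plaque3 in the frame of tray_in between -0.085 and 0.085 m and z of plaque3 in the frame of tray_in between -0.004 and 0.045 m and x of plaque4 in the frame of tray_in between -0.05 and 0.05 m and y of plaque4 in the frame of tray_in between -0.085 and 0.085 m and z of plaque4 in the frame of tray_in between -0.004 and 0.045 m and value of joint tray_body below 0.006 m), for 0.2 s.
At the end, for the whole second after the job is handed in: The tray is within 6 mm of fully home; every plaque lies in it, within about 15 degrees of flat, below 45 mm over its floor; the scraper's blade is at least 82 mm of its 90 mm deep in the slot, within 15 mm of its middle and about 8 degrees of straight; all is at rest (all of step 3 and x of scraper_tip in the frame of slot_mouth between 0.082 and 0.11 m and y of scraper_tip in the frame of slot_mouth between -0.015 and 0.015 m and z of scraper_tip in the frame of slot_mouth between -0.004 and 0.016 m and angle between the x axis of scraper and the x axis of slot_mouth, either way round below 0.15 rad and linear speed of each of plaque0, plaque1, plaque2, plaque3, plaque4, scraper below 0.02 m/s); the robot touches nothing.
It fails at once if the jar is moved more than 30 mm or tipped over (distance of jar from where it was at the start of the episode above 0.03 m or angle between jar's own z axis and vertical above 0.4 rad).
It fails at once if the mill is moved more than 30 mm or tipped over (distance of mill from where it was at the start of the episode above 0.03 m or angle between mill's own z axis and vertical above 0.4 rad).
Of plaque0, plaque1, plaque2, plaque3, plaque4 only 3 to 5 are there at a start; the rules pass over those that are not, and their reading is None.
At some moment in a run one of plaque0, plaque1, plaque2, plaque3, plaque4, scraper may be knocked a few centimetres aside while the robot is not near it.
Once in a run the grip may slacken for a moment while it holds something.
It also fails if it takes over 200 s, if anything falls off the work surface, if the arm or the gripper's body presses on something with over 40 N, if the wrist force passes 120 N, or if a joint passes its speed limit or range.

## Working session

There is one attempt and no reset: what is moved stays moved. The work goes in short steps, Python scripts to look and compute and a shell command to move; the robot and the scene stay as the last step left them, time stands still between calls to the robot, and variables do not carry over. Pictures are saved under pics/ and viewed, at most 14 in all, crops included, and the job is handed in when it is done.

```bash
ls; mkdir -p pics
cat > h.py <<'E'
import numpy as np, cv2
from plant import manip, cams
from scipy.spatial.transform import Rotation as R
def cam(n):
    p=cams.camera_params(n); K=np.array(p["camera_matrix"],float)
    Rm=cv2.Rodrigues(np.array(p["rvec"],float))[0]; return K,Rm,np.array(p["tvec"],float).ravel()
def cloud(n,d):
    K,Rm,t=cam(n); v,u=np.mgrid[:d.shape[0],:d.shape[1]]
    c=np.stack([(u-K[0,2])/K[0,0]*d,(v-K[1,2])/K[1,1]*d,d],-1)
    return (c-t)@Rm
def atz(n,u,v,z):
    K,Rm,t=cam(n); r=Rm.T@np.linalg.inv(K)@[u,v,1]; o=-Rm.T@t
    return o+r*(z-o[2])/r[2]
def snap(n,f):
    im,d=cams.get_image(n); cv2.imwrite("pics/"+f,im[...,::-1]); np.savez("pics/"+f+".npz",im=im,d=d); return im,d
E
python3 - <<'E'
from h import *
for n in("top","side"):
    snap(n,n+"0.png"); K,Rm,t=cam(n); print(n,K[0,0],(-Rm.T@t).round(3),Rm[2].round(3))
s=manip.observe(); print({k:np.round(v,3) for k,v in s.items()}); print(R.from_quat(s["eef_rot"]).as_matrix().round(3))
E
```

```text
pics
top 454.70226690558064 [ 0.356 -0.03   1.266] [ 0.17  -0.017 -0.985]
side 506.6496662619126 [ 0.098 -1.056  0.699] [ 0.37   0.792 -0.485]
{'t': np.float64(0.1), 'qpos': array([-1.303,  0.322, -0.07 ,  1.452,  0.023,  1.371, -0.057]), 'qvel': array([ 0.   , -0.002, -0.002, -0.003,  0.001, -0.001,  0.001]), 'joint_torque': array([ 0.0000e+00, -4.9257e+01, -4.0600e-01, -3.1340e+01, -6.4000e-02,
        3.9000e-02,  0.0000e+00]), 'position': array([0.163, 0.629, 0.196]), 'eef_rot': array([ 0.127,  0.992, -0.001, -0.   ]), 'contact_force': array([ 0.234, -0.428, -0.139]), 'ft_torque': array([0.021, 0.025, 0.007]), 'gripper_force': np.float64(0.0), 'gripper_width': np.float64(0.087)}
[[-0.968  0.251 -0.   ]
 [ 0.251  0.968 -0.002]
 [-0.    -0.002 -1.   ]]
```

View pics/top0.png

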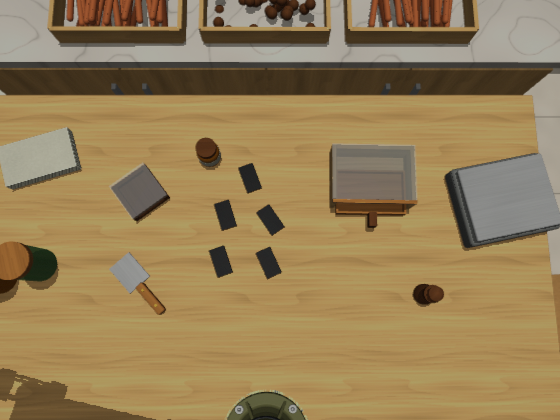

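View pics/side0.png

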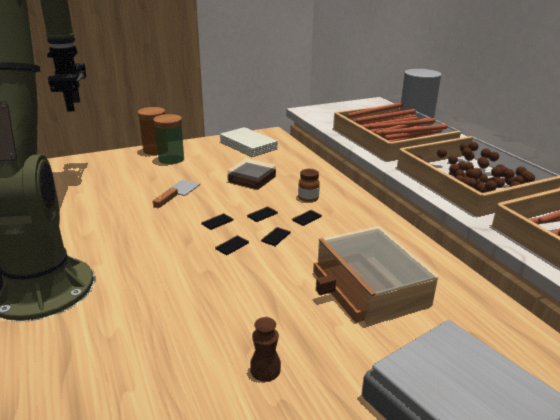

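Top picture: five black plaques (250,178), (225,215), (270,220), (221,261), (268,263). The scraper has its blade at (130,272) and its handle end at (162,312). The block is at (140,192) with its front face to the lower right, the shelf at (373,177), and the tray handle at (372,219). The jar is at (207,152) and the mill at (428,294). Side picture: the same layout, with the tray home.

```bash
cat >> h.py <<'E'
def plaques(im,z=0.007,box=(190,140,310,300),lo=150,hi=700):
    g=im.max(2); m=np.zeros(g.shape,np.uint8); x0,y0,x1,y1=box
    m[y0:y1,x0:x1]=(g[y0:y1,x0:x1]<60)*255
    out=[]
    for c in cv2.findContours(m,cv2.RETR_EXTERNAL,cv2.CHAIN_APPROX_NONE)[0]:
        if lo<cv2.contourArea(c)<hi:
            w=np.array([atz("top",u,v,z)[:2] for u,v in c[:,0]],np.float32)
            (cx,cy),(a,b),th=cv2.minAreaRect(w)
            if a<b: th+=90; a,b=b,a
            out.append((cx,cy,a,b,(th+90)%180-90,c[:,0].mean(0).round()))
    return out
E
python3 - <<'E'
from h import *
D=np.load("pics/top0.png.npz"); im,d=D["im"],D["d"]; P=cloud("top",d)
for p in plaques(im): print("plaque",np.round(p[:5],3),p[5])
# height classes
def rect(mask,name):
    q=P[mask][:,:2].astype(np.float32); r=cv2.minAreaRect(q); print(name,len(q),np.round(r[0],3),np.round(r[1],3),round(r[2],1),"z",np.median(P[mask][:,2]).round(4)); print(cv2.boxPoints(r).round(3).tolist())
z=P[...,2]
def bx(x0,y0,x1,y1):
    m=np.zeros(z.shape,bool); m[y0:y1,x0:x1]=1; return m
print("table z",np.median(z[bx(180,300,380,380)]))
rect(bx(105,155,175,225)&(z>.03)&(z<.06),"block")
rect(bx(100,240,140,290)&(z>.0025)&(z<.012),"blade")
rect(bx(125,270,170,320)&(z>.014)&(z<.04),"handle")
rect(bx(325,140,420,215)&(z>.07)&(z<.1),"shelf")
rect(bx(360,205,385,232)&(z>.045)&(z<.065),"tray handle")
rect(bx(190,130,225,170)&(z>.075)&(z<.1),"jar")
rect(bx(405,275,450,310)&(z>.1)&(z<.14),"mill")
rect(bx(300,200,560,420)&(z>.1)&(z<.14),"mill?")
E
```

```text
plaque [ 4.5200e-01 -8.0000e-03  7.7000e-02  4.3000e-02  2.3693e+01] [268. 262.]
plaque [ 0.456  0.123  0.077  0.042 19.091] [221. 261.]
plaque [ 5.720e-01 -1.300e-02  7.700e-02  4.300e-02  3.262e+01] [270. 219.]
plaque [ 0.586  0.113  0.077  0.042 17.425] [225. 215.]
plaque [ 0.693  0.045  0.078  0.042 19.827] [250. 177.]
table z -0.0012947111237927703
block 1750 [0.65  0.352] [0.118 0.114] 37.1 z 0.0404
[[0.5680000185966492, 0.3619999885559082], [0.6370000243186951, 0.2709999978542328], [0.7310000061988831, 0.34200000762939453], [0.6620000004768372, 0.43299999833106995]]
blade 446 [0.448 0.4  ] [0.135 0.108] 0.0 z 0.0041
[[0.38100001215934753, 0.45399999618530273], [0.38100001215934753, 0.34599998593330383], [0.515999972820282, 0.34599998593330383], [0.515999972820282, 0.45399999618530273]]
handle 339 [0.356 0.311] [0.1   0.025] 42.2 z 0.02
[[0.3100000023841858, 0.28700000047683716], [0.3269999921321869, 0.2680000066757202], [0.4009999930858612, 0.335999995470047], [0.38499999046325684, 0.3540000021457672]]
shelf 4988 [ 0.685 -0.295] [0.228 0.167] 89.0 z 0.0797
[[0.6000000238418579
[... 372 characters left out ...]
2800000011920929]]
jar 341 [0.757 0.16 ] [0.054 0.054] 48.0 z 0.0835
[[0.718999981880188, 0.15800000727176666], [0.7590000033378601, 0.12200000137090683], [0.7950000166893005, 0.16200000047683716], [0.7549999952316284, 0.1979999989271164]]
mill 183 [ 0.362 -0.432] [0.037 0.037] 30.0 z 0.1138
[[0.3370000123977661, -0.42500001192092896], [0.35499998927116394, -0.4580000042915344], [0.3880000114440918, -0.4390000104904175], [0.36899998784065247, -0.40700000524520874]]
mill? 183 [ 0.362 -0.432] [0.037 0.037] 30.0 z 0.1138
[[0.3370000123977661, -0.42500001192092896], [0.35499998927116394, -0.4580000042915344], [0.3880000114440918, -0.4390000104904175], [0.36899998784065247, -0.40700000524520874]]
```

Run:
```python
import cv2
im=cv2.imread("pics/top0.png")
a=cv2.resize(im[140:330,90:190],None,fx=3,fy=3,interpolation=cv2.INTER_CUBIC)
b=cv2.resize(im[135:325,320:455],None,fx=3,fy=3,interpolation=cv2.INTER_CUBIC)
cv2.imwrite("pics/crop0.png",cv2.hconcat([a,b]))
```

```text
(no output)
```

View pics/crop0.png

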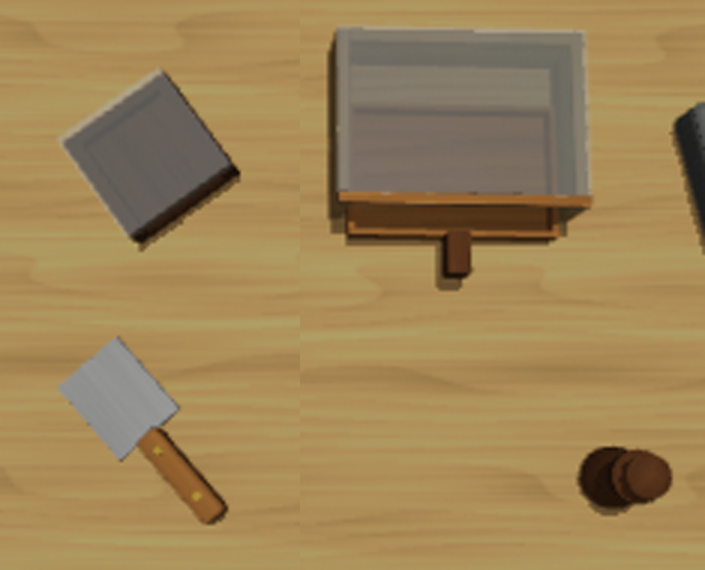

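```bash
cat >> h.py <<'E'
def to(x,y,z,ang):
    """totals from present pose: tool shift (translate first), then yaw deg; ang = world angle of tool y"""
    s=manip.observe(); M=R.from_quat(s["eef_rot"]).as_matrix(); p=s["position"]
    a=np.degrees(np.arctan2(M[1,1],M[0,1])); w=(ang-a+90)%180-90
    print("shift",(M.T@(np.array([x,y,z])-p)).round(4),"yaw",round(-w,1),"| at",p.round(4),"ang",a.round(1),"w",round(float(s["gripper_width"]),4),"t",round(float(s["t"]),1))
E
python3 -m pendant '1 0 0 0 -6.75;1 0 0 0 -6.75;1 -.05 -.05 0 0;1 -.05 -.05 0 0;1 -.05 -.05 0 0;1 -.05 -.05 0 0;1 -.05 -.05 0 0;1 -.02 -.05 0 0;1 -.02 -.05 0 0;1 -.02 -.05 0 0' 30
python3 -c "
from h import *
to(.563,-.291,.10,89)"
```

```text
t: 1.35
position: [0.4377, 0.2512, 0.1964]
eef_rot: [0.009, 1.0, -0.0, -0.0]
contact_force: [0.4, -0.4, 0.1]
gripper_width: 0.0869
gripper_force: 0.0
shift [-0.1352 -0.5398  0.0965] yaw -0.0 | at [0.4377 0.2512 0.1964] ang 89.0 w 0.0869 t 1.4
```

```bash
python3 -m pendant '1 -.01 -.06 0 0;1 -.01 -.06 0 0;1 -.01 -.06 0 0;1 -.01 -.06 0 0;1 -.01 -.06 0 0;1 -.01 -.06 0 0;1 -.01 -.06 .02 0;1 -.01 -.06 .02 0;1 -.01 -.03 .02 0;1 0 0 0 0'
python3 -c "
from h import *
to(.563,-.291,.028,89)"
```

```text
t: 2.6
position: [0.5156, -0.258, 0.1355]
eef_rot: [0.012, 1.0, -0.001, -0.002]
contact_force: [0.2, 0.5, -0.4]
gripper_width: 0.087
gripper_force: 0.0
shift [-0.0486 -0.0318  0.1073] yaw -0.3 | at [ 0.5156 -0.258   0.1355] ang 88.7 w 0.087 t 2.6
```

```bash
python3 -m pendant '1 -.024 -.016 0 0;1 -.024 -.016 0 0;1 0 0 .03 0;1 0 0 .03 0;1 0 0 .03 0;1 0 0 .017 0;1 0 0 0 0;-1 0 0 0 0;-1 0 0 0 0;-1 0 0 0 0' 30
python3 -c "
from h import *
to(.563,-.291,.028,89)"
```

```text
t: 3.85
position: [0.5656, -0.2886, 0.0316]
eef_rot: [0.009, 1.0, -0.0, 0.001]
contact_force: [0.3, -0.4, 0.6]
gripper_width: 0.0647
gripper_force: 0.0
shift [ 0.0026 -0.0024  0.0036] yaw -0.0 | at [ 0.5656 -0.2886  0.0316] ang 89.0 w 0.0647 t 3.9
```

```bash
python3 -m pendant '-1 0 0 0 0;-1 0 0 0 0;-1 0 0 0 0;-1 0 0 0 0;-1 0 0 0 0;-1 0 0 0 0;-1 .012 0 0 0;-1 .012 0 0 0;-1 .012 0 0 0;-1 .012 0 0 0' 30
python3 -m pendant '-1 .012 0 0 0;-1 .012 0 0 0;-1 .012 0 0 0;-1 .012 0 0 0;-1 .012 0 0 0;-1 0 0 0 0;-1 0 0 0 0'
```

```text
t: 5.1
position: [0.516, -0.2875, 0.0308]
eef_rot: [0.009, 1.0, 0.0, 0.0]
contact_force: [-0.4, 0.4, -0.7]
gripper_width: 0.0005
gripper_force: 0.0
t: 5.98
position: [0.4577, -0.2863, 0.0309]
eef_rot: [0.009, 1.0, -0.0, 0.0]
contact_force: [0.0, -0.2, -0.4]
gripper_width: 0.0001
gripper_force: 0.0
```

The gripper closed on nothing, so I'm looking before doing more.

Run:
```python
from h import *
a,_=snap("top","top1.png"); b,_=snap("side","side1.png")
A=cv2.resize(a[120:310,320:460],None,fx=2.6,fy=2.6); B=cv2.resize(b[200:400,250:450],None,fx=2.47,fy=2.47)
cv2.imwrite("pics/c1.png",cv2.hconcat([A,B])[...,::-1])
```

```text
(no output)
```

View pics/c1.png

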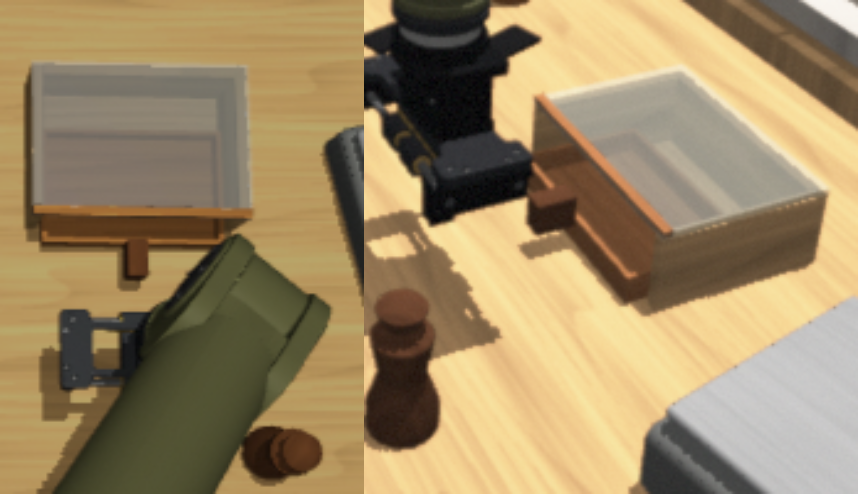

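Handle still at top pixel (372,220), tray unmoved; the pull simply began before the slow fingers had closed. Reopening and moving back in.

```bash
python3 -m pendant '1 0 0 0 0;1 0 0 0 0;1 0 0 0 0;1 0 0 0 0;1 0 0 0 0;1 0 0 0 0;1 0 0 0 0;1 0 0 0 0;1 0 0 0 0;1 0 0 0 0' 30
python3 -m pendant '1 -.02 -.001 0 0;1 -.02 -.001 0 0;1 -.02 -.001 0 0;1 -.02 -.001 0 0;1 -.02 -.001 0 0;1 -.005 0 .002 0;-1 0 0 0 0;-1 0 0 0 0;-1 0 0 0 0;-1 0 0 0 0' 40
python3 -m pendant '-1 0 0 0 0;-1 0 0 0 0;-1 0 0 0 0;-1 0 0 0 0;-1 0 0 0 0;-1 0 0 0 0;-1 0 0 0 0;-1 0 0 0 0'
```

```text
t: 7.32
position: [0.4572, -0.2864, 0.0307]
eef_rot: [0.009, 1.0, 0.0, 0.0]
contact_force: [-0.2, -0.4, 0.3]
gripper_width: 0.0853
gripper_force: 0.0
t: 8.57
position: [0.5618, -0.2933, 0.0289]
eef_rot: [0.009, 1.0, 0.0, 0.0]
contact_force: [0.6, 0.6, 0.4]
gripper_width: 0.0547
gripper_force: 0.0
t: 9.57
position: [0.5629, -0.2938, 0.0297]
eef_rot: [0.009, 1.0, -0.0, 0.001]
contact_force: [-0.3, 0.7, 5.7]
gripper_width: 0.0007
gripper_force: 2.8
```

Run:
```python
from h import *
a,_=snap("top","top2.png"); b,_=snap("side","side2.png")
A=cv2.resize(a[120:310,320:460],None,fx=2.6,fy=2.6); B=cv2.resize(b[200:350,250:420],None,fx=3.293,fy=3.293)[:494]
h=min(len(A),len(B));o=cv2.hconcat([A[:h],B[:h,:430]]);cv2.imwrite("pics/c2.png",o[...,::-1])
K,Rm,t=cam("side")
for n in("top","side"):
  K,Rm,t=cam(n)
  for p in([.563,-.294,.03],[.563,-.294,.1]): q=K@(Rm@p+t); print(n,p,(q[:2]/q[2]).round(1))
```

```text
top [0.563, -0.294, 0.03] [371.5 220.5]
top [0.563, -0.294, 0.1] [377.1 216.1]
side [0.563, -0.294, 0.03] [324.8 288.2]
side [0.563, -0.294, 0.1] [326.6 261.4]
```

View pics/c2.png

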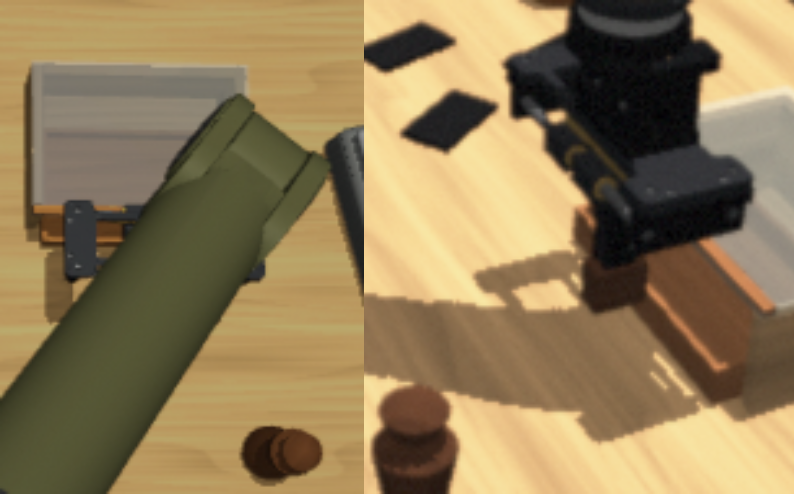

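Run:
```python
from h import *
for f in ("side1","side2"):
    D=np.load(f"pics/{f}.png.npz"); P=cloud("side",D["d"]); im=D["im"]
    dark=(im.max(2)<70)
    x0=.458 if f=="side1" else .563; y0=-.286 if f=="side1" else -.294
    m=dark&(abs(P[...,0]-x0)<.06)&(abs(P[...,1]-y0)<.11)&(P[...,2]>.005)&(P[...,2]<.25)
    Q=P[m]; print(f,len(Q))
    for a in np.arange(.0,.2,.01):
        q=Q[(Q[:,2]>=a)&(Q[:,2]<a+.01)]
        if len(q): print(round(a,2),len(q),q.min(0).round(3)[:2],q.max(0).round(3)[:2])
```

```text
side1 3236
0.05 2 [ 0.449 -0.294] [ 0.451 -0.293]
0.06 26 [ 0.445 -0.299] [ 0.466 -0.28 ]
0.07 19 [ 0.446 -0.298] [ 0.451 -0.28 ]
0.08 20 [ 0.445 -0.3  ] [ 0.45 -0.28]
0.09 18 [ 0.445 -0.302] [ 0.449 -0.278]
0.1 1 [ 0.446 -0.3  ] [ 0.446 -0.3  ]
0.12 19 [ 0.422 -0.374] [ 0.49  -0.203]
0.13 219 [ 0.418 -0.377] [ 0.491 -0.203]
0.14 271 [ 0.418 -0.376] [ 0.493 -0.205]
0.15 289 [ 0.418 -0.384] [ 0.492 -0.206]
0.16 568 [ 0.418 -0.385] [ 0.491 -0.191]
0.17 488 [ 0.417 -0.384] [ 0.489 -0.198]
0.18 166 [ 0.43 -0.34] [ 0.478 -0.273]
0.19 157 [ 0.43 -0.34] [ 0.476 -0.272]
side2 3570
0.0 2 [ 0.586 -0.288] [ 0.62  -0.242]
0.02 39 [ 0.544 -0.307] [ 0.587 -0.225]
0.03 66 [ 0.543 -0.308] [ 0.583 -0.291]
0.04 75 [ 0.543 -0.307] [ 0.583 -0.287]
0.05 89 [ 0.543 -0.306] [ 0.582 -0.285]
0.06 45 [ 0.55  -0.307] [ 0.572 -0.284]
0.07 42 [ 0.55  -0.306] [ 0.566 -0.287]
0.08 36 [ 0.551 -0.328] [ 0.602 -0.287]
0.09 37 [ 0.549 -0.31 ] [ 0.564 -0.282]
0.1 16 [ 0.55 -0.31] [ 0.555 -0.29 ]
0.12 46 [ 0.523 -0.384] [ 0.597 -0.212]
0.13 243 [ 0.523 -0.384] [ 0.597 -0.211]
0.14 337 [ 0.522 -0.386] [ 0.597 -0.212]
0.15 232 [ 0.522 -0.39 ] [ 0.597 -0.208]
0.16 798 [ 0.522 -0.392] [ 0.595 -0.2  ]
0.17 261 [ 0.525 -0.39 ] [ 0.594 -0.204]
0.18 168 [ 0.535 -0.347] [ 0.582 -0.278]
0.19 165 [ 0.535 -0.348] [ 0.582 -0.279]
```

The side depth shows the fingertips at z≈0.056 while the reading says 0.030, and the gripper body at 0.123 agrees. So the true height is about 25 mm above the reading, and I was closing on top of the handle. Correcting for that.

```bash
python3 -m pendant '-1 0 0 -.02 0;1 0 0 0 0;1 0 0 0 0;1 0 0 0 0;1 0 0 0 0;1 0 0 0 0;1 0 0 0 0;1 0 0 0 0;1 0 0 0 0;1 0 .002 .02 0' 40
python3 -m pendant '1 0 0 .01 0;1 0 0 .01 0;1 0 0 .005 0;1 0 0 0 0'
```

```text
t: 10.92
position: [0.5635, -0.2921, 0.0296]
eef_rot: [0.009, 1.0, -0.001, 0.002]
contact_force: [0.0, -0.3, -0.2]
gripper_width: 0.0816
gripper_force: 0.0
t: 11.42
position: [0.5618, -0.2913, 0.0032]
eef_rot: [0.009, 1.0, 0.0, -0.0]
contact_force: [-0.3, 1.1, -0.0]
gripper_width: 0.0873
gripper_force: 0.0
```

```bash
python3 -m pendant '-1 0 0 0 0;-1 0 0 0 0;-1 0 0 0 0;-1 0 0 0 0;-1 0 0 0 0;-1 0 0 0 0;-1 0 0 0 0;-1 0 0 0 0;-1 0 0 0 0;-1 0 0 0 0' 40
python3 -m pendant '-1 0 0 0 0'
```

```text
t: 12.68
position: [0.562, -0.2926, 0.0037]
eef_rot: [0.009, 1.0, -0.001, 0.0]
contact_force: [1.1, -4.9, -4.1]
gripper_width: 0.0217
gripper_force: 40.0
t: 12.8
position: [0.5619, -0.2927, 0.0037]
eef_rot: [0.01, 1.0, -0.001, 0.0]
contact_force: [0.3, -5.2, -3.1]
gripper_width: 0.0215
gripper_force: 40.0
```

```bash
python3 -m pendant '-1 .012 0 0 0;-1 .012 0 0 0;-1 .012 0 0 0;-1 .012 0 0 0;-1 .012 0 0 0;-1 .012 0 0 0;-1 .012 0 0 0;-1 .012 0 0 0;-1 .006 0 0 0;-1 0 0 0 0'
python3 -m pendant '-1 .003 0 0 0;-1 .003 0 0 0;-1 .003 0 0 0;-1 0 0 0 0'
```

```text
t: 14.05
position: [0.459, -0.2904, 0.0037]
eef_rot: [0.01, 1.0, -0.0, -0.0]
contact_force: [-1.3, -5.2, -3.0]
gripper_width: 0.022
gripper_force: 40.0
t: 14.55
position: [0.4554, -0.2905, 0.0037]
eef_rot: [0.009, 1.0, -0.002, 0.004]
contact_force: [12.4, -9.3, -17.3]
gripper_width: 0.022
gripper_force: 40.0
```

```bash
python3 -m pendant '-1 -.003 0 0 0;1 0 0 0 0;1 0 0 0 0;1 0 0 0 0;1 0 0 -.05 0;1 0 0 -.05 0;1 0 0 -.05 0;1 .0 .06 0 0;1 0 .06 0 0;1 0 .06 0 0'
python3 -m pendant '1 0 .03 0 0;1 0 0 0 0'
python3 - <<'E'
from h import *
im,d=snap("top","top3.png"); P=cloud("top",d); b,db=snap("side","side3.png")
for p in plaques(im): print("plaque",np.round(p[:5],3),p[5])
m=np.zeros(d.shape,bool); m[200:260,330:420]=1
for lo,hi in((.045,.065),(.022,.04)):
    q=P[m&(P[...,2]>lo)&(P[...,2]<hi)][:,:2].astype(np.float32); print(len(q),cv2.minAreaRect(q))
S=cloud("side",db); s=manip.observe(); p=s["position"]; print(p)
m=(abs(S[...,0]-p[0])<.04)&(abs(S[...,1]-p[1])<.06)&(S[...,2]>.1)&(b.max(2)<80); print("tip z",np.sort(S[m][:,2])[:40:4].round(3))
E
```

```text
t: 15.8
position: [0.4571, -0.1072, 0.1542]
eef_rot: [0.009, 1.0, 0.001, 0.001]
contact_force: [0.6, 0.2, 0.3]
gripper_width: 0.0866
gripper_force: 0.0
t: 16.05
position: [0.4577, -0.0764, 0.1538]
eef_rot: [0.006, 1.0, 0.001, -0.0]
contact_force: [-0.4, -0.3, -0.5]
gripper_width: 0.087
gripper_force: 0.0
plaque [ 0.456  0.123  0.076  0.042 19.091] [220. 261.]
plaque [ 0.586  0.113  0.077  0.042 17.425] [225. 215.]
plaque [ 0.693  0.044  0.077  0.042 19.827] [250. 178.]
99 ((0.5325489044189453, -0.2877185344696045), (0.22318269312381744, 0.15598393976688385), 87.50018310546875)
442 ((0.535881519317627, -0.2886818051338196), (0.22594797611236572, 0.16009001433849335), 87.00997924804688)
[ 0.45772297 -0.07998989  0.15380763]
tip z [0.183 0.183 0.184 0.184 0.184 0.185 0.186 0.187 0.187 0.188]
```

View pics/top3.png

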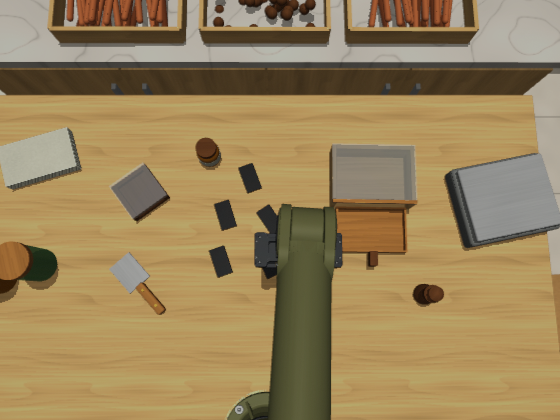

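The top picture shows the tray out, with its floor around (370,230), handle at (373,258) and the plaques unmoved. Reading-to-true height offset is about +27 mm again. On to plaque 1.

```bash
python3 -m pendant '1 .003 .036 0 -8.2;1 .003 .036 0 -8.2;1 0 0 .06 -8.2;1 0 0 .06 0;1 0 0 .03 0;1 0 0 .01 0;1 0 0 0 0'
python3 -c "
from h import *
to(.452,-.008,-.025,113.7)"
```

```text
t: 17.02
position: [0.4484, -0.009, -0.006]
eef_rot: [-0.203, 0.979, -0.0, -0.0]
contact_force: [0.2, 0.6, 0.6]
gripper_width: 0.0871
gripper_force: 0.0
shift [-0.0037 -0.0005  0.019 ] yaw -0.2 | at [ 0.4484 -0.009  -0.006 ] ang 113.5 w 0.0871 t 17.0
```

```bash
python3 -m pendant '1 -.0037 0 .008 0;1 0 0 .004 0;1 0 0 .003 0;1 0 0 .002 0;1 0 0 0 0'
python3 -m pendant '1 0 0 .002 0;1 0 0 0 0'
```

```text
t: 17.65
position: [0.4514, -0.0065, -0.0233]
eef_rot: [-0.204, 0.979, 0.0, -0.0]
contact_force: [1.1, -0.9, -0.5]
gripper_width: 0.0873
gripper_force: 0.0
t: 17.9
position: [0.4516, -0.0065, -0.0253]
eef_rot: [-0.204, 0.979, 0.0, 0.0]
contact_force: [-0.2, 0.2, -0.9]
gripper_width: 0.0869
gripper_force: 0.0
```

```bash
python3 -m pendant '-1 0 0 0 0;-1 0 0 0 0;-1 0 0 0 0;-1 0 0 0 0;-1 0 0 0 0;-1 0 0 0 0;-1 0 0 0 0;-1 0 0 0 0' 30
python3 -m pendant '-1 0 0 -.03 0;-1 0 0 -.05 0;-1 0 0 -.02 0;-1 0 0 0 8.2;-1 0 0 0 8.2;-1 0 0 0 8.2;-1 0 0 0 0'
python3 -c "
from h import *
to(.5405,-.2475,-.005,89)"
```

```text
t: 18.9
position: [0.4515, -0.0065, -0.0253]
eef_rot: [-0.204, 0.979, 0.0, 0.0]
contact_force: [1.0, -0.0, 0.5]
gripper_width: 0.0445
gripper_force: 30.0
t: 19.77
position: [0.4514, -0.0065, 0.0746]
eef_rot: [0.008, 1.0, 0.0, -0.0]
contact_force: [-0.4, -0.6, -1.2]
gripper_width: 0.0446
gripper_force: 30.0
shift [-0.0931 -0.2395  0.0796] yaw 0.0 | at [ 0.4514 -0.0065  0.0746] ang 89.0 w 0.0446 t 19.8
```

```bash
python3 -m pendant '-1 -.02 -.055 0 0;-1 -.02 -.055 0 0;-1 -.02 -.055 0 0;-1 -.02 -.055 0 0;-1 -.013 -.021 0 0;-1 0 0 .02 0;-1 0 0 .02 0;-1 0 0 .02 0;-1 0 0 0 0'
python3 -c "
from h import *
to(.5405,-.25,-.014,89)"
```

```text
t: 20.9
position: [0.5382, -0.247, 0.0122]
eef_rot: [0.008, 1.0, 0.001, -0.002]
contact_force: [-0.8, -0.2, -1.1]
gripper_width: 0.0443
gripper_force: 30.0
shift [-0.0024 -0.003   0.0262] yaw 0.1 | at [ 0.5382 -0.247   0.0122] ang 89.1 w 0.0443 t 20.9
```

```bash
python3 -m pendant '-1 -.002 -.003 .01 0;-1 0 0 .01 0;-1 0 0 .006 0;-1 0 0 0 0;.2 0 0 0 0;.2 0 0 0 0;.2 0 0 0 0;.2 0 0 0 0' 
python3 -m pendant '.2 0 0 -.03 0;.2 0 0 -.05 0;1 0 0 -.02 0;1 0 0 0 0'
python3 -c "
from h import *
to(.572,-.013,.0,122.6)"
```

```text
t: 21.9
position: [0.5422, -0.2522, -0.0111]
eef_rot: [0.009, 1.0, 0.0, 0.0]
contact_force: [0.5, -0.8, -0.3]
gripper_width: 0.0519
gripper_force: 0.0
t: 22.4
position: [0.5431, -0.2525, 0.09]
eef_rot: [0.009, 1.0, -0.0, 0.002]
contact_force: [-0.0, 0.5, -0.3]
gripper_width: 0.0655
gripper_force: 0.0
shift [-0.0243  0.24    0.09  ] yaw -33.6 | at [ 0.5431 -0.2525  0.09  ] ang 89.0 w 0.0655 t 22.4
```

```bash
python3 -m pendant '1 -.006 .06 0 0;1 -.006 .06 0 0;1 -.006 .06 0 0;1 -.006 .06 0 -8.4;1 0 0 .03 -8.4;1 0 0 .03 -8.4;1 0 0 .02 -8.4;1 0 0 0 0'
python3 - <<'E'
from h import *
to(.572,-.013,-.0253,122.6)
im,d=snap("top","top4.png")
for p in plaques(im,box=(190,140,420,300),lo=100): print("plaque",np.round(p[:5],3),p[5])
b,db=snap("side","side4.png"); S=cloud("side",db)
m=(b.max(2)<55)&(S[...,2]<.03)&(S[...,2]>.003)&(S[...,0]>.4)&(S[...,0]<.76)&(S[...,1]>-.4)&(S[...,1]<.2)
n,l,st,c=cv2.connectedComponentsWithStats(m.astype(np.uint8))
for i in range(1,n):
    if st[i,4]>25: print(st[i,4],c[i].round(),np.median(S[l==i],0).round(3))
E
```

```text
t: 23.4
position: [0.5672, -0.0127, 0.0053]
eef_rot: [-0.28, 0.96, 0.001, -0.003]
contact_force: [-0.1, -0.1, 0.1]
gripper_width: 0.0868
gripper_force: 0.0
shift [-0.0041 -0.003   0.0306] yaw -0.1 | at [ 0.5672 -0.0127  0.0053] ang 122.5 w 0.0868 t 23.4
plaque [ 0.451  0.118  0.088  0.049 18.371] [220. 261.]
plaque [ 0.543 -0.254  0.074  0.043 -0.29 ] [356. 229.]
plaque [ 0.575  0.101  0.105  0.057 19.017] [228. 218.]
89 [268. 212.] [0.602 0.108 0.007]
196 [307. 217.] [0.69  0.038 0.008]
35 [253. 216.] [0.554 0.108 0.007]
204 [217. 221.] [0.453 0.116 0.008]
244 [275. 237.] [ 0.566 -0.021  0.008]
418 [307. 287.] [ 0.538 -0.258  0.016]
```

```bash
python3 -m pendant '1 -.004 -.002 .012 0;1 0 0 .012 0;1 0 0 .006 0;1 0 0 0 0;-1 0 0 0 0;-1 0 0 0 0;-1 0 0 0 0;-1 0 0 0 0;-1 0 0 0 0;-1 0 0 0 0' 30
python3 -m pendant '-1 0 0 0 0;-1 0 0 0 0;-1 0 0 -.03 0;-1 0 0 -.05 0;-1 0 0 -.02 8.4;-1 0 0 0 8.4;-1 0 0 0 8.4;-1 0 0 0 8.4;-1 0 0 0 0'
python3 -c "
from h import *
to(.5405,-.335,-.014,89)"
```

```text
t: 24.75
position: [0.5749, -0.0121, -0.0212]
eef_rot: [-0.28, 0.96, 0.0, 0.0]
contact_force: [-0.8, 1.2, 0.7]
gripper_width: 0.0436
gripper_force: 30.0
t: 25.88
position: [0.5747, -0.0122, 0.0786]
eef_rot: [0.008, 1.0, -0.0, -0.0]
contact_force: [0.3, -0.3, -0.1]
gripper_width: 0.044
gripper_force: 30.0
shift [ 0.0289 -0.3233  0.0926] yaw 0.1 | at [ 0.5747 -0.0122  0.0786] ang 89.1 w 0.044 t 25.9
```

```bash
python3 -m pendant '-1 .005 -.055 0 0;-1 .005 -.055 0 0;-1 .005 -.055 0 0;-1 .005 -.055 0 0;-1 .005 -.055 0 0;-1 .004 -.048 0 0;-1 0 0 .02 0;-1 0 0 .02 0;-1 0 0 .02 0;-1 0 0 0 0'
python3 -c "
from h import *
to(.5405,-.335,-.014,89)"
```

```text
t: 27.12
position: [0.5391, -0.332, 0.0161]
eef_rot: [0.008, 1.0, 0.001, -0.002]
contact_force: [-0.2, -0.4, 0.3]
gripper_width: 0.044
gripper_force: 30.0
shift [-0.0016 -0.003   0.0301] yaw 0.1 | at [ 0.5391 -0.332   0.0161] ang 89.1 w 0.044 t 27.1
```

```bash
python3 -m pendant '-1 -.001 -.002 .01 0;-1 0 0 .01 0;-1 0 0 .004 0;-1 0 0 0 0;.2 0 0 0 0;.2 0 0 0 0;.2 0 0 0 0;.2 0 0 0 0;.2 0 0 -.03 0;.2 0 0 -.05 0' 
python3 -m pendant '1 0 0 -.02 0;1 -.006 .06 0 0;1 -.006 .06 0 0;1 -.006 .06 0 0;1 -.006 .06 0 0;1 -.006 .06 0 0;1 -.006 .06 0 0;1 -.006 .06 0 -6;1 0 .026 0 -6;1 0 0 0 -6.4'
python3 - <<'E'
from h import *
to(.586,.113,-.0253,107.4)
im,d=snap("top","top5.png")
for p in plaques(im,box=(190,140,420,300),lo=100): print("plaque",np.round(p[:5],3),p[5])
E
```

```text
t: 28.38
position: [0.5396, -0.3356, 0.0738]
eef_rot: [0.009, 1.0, 0.001, -0.002]
contact_force: [0.4, 0.7, 0.0]
gripper_width: 0.052
gripper_force: 0.0
t: 29.62
position: [0.5873, 0.1127, 0.0938]
eef_rot: [-0.156, 0.988, 0.001, -0.001]
contact_force: [-1.1, -0.3, 0.1]
gripper_width: 0.087
gripper_force: 0.0
shift [0.001  0.0005 0.1191] yaw 0.5 | at [0.5873 0.1127 0.0938] ang 107.9 w 0.087 t 29.6
plaque [ 0.54  -0.338  0.074  0.043 -0.292] [386. 230.]
plaque [ 0.543 -0.254  0.074  0.043 -0.29 ] [356. 229.]
```

```bash
cat >> h.py <<'E'
def sidepl():
    b,db=cams.get_image("side"); S=cloud("side",db)
    m=(b.max(2)<55)&(S[...,2]<.014)&(S[...,2]>.003)&(S[...,0]>.35)&(S[...,0]<.85)&(S[...,1]>-.2)&(S[...,1]<.3)
    n,l,st,c=cv2.connectedComponentsWithStats(m.astype(np.uint8))
    for i in range(1,n):
        if st[i,4]>60: print("side",st[i,4],c[i].round(),np.round(np.ptp(S[l==i][:,:2],axis=0),3),(S[l==i].mean(0)+[.003,.006,0]).round(3))
E
python3 -m pendant '1 0 0 .04 0;1 0 0 .04 0;1 0 0 .01 0;1 0 0 0 0'
python3 -c "
from h import *
to(.586,.113,-.0253,107.4); sidepl()"
```

```text
t: 30.18
position: [0.5882, 0.1079, 0.0046]
eef_rot: [-0.15, 0.989, -0.0, -0.0]
contact_force: [0.7, -0.5, -0.4]
gripper_width: 0.0872
gripper_force: 0.0
shift [0.0006 0.0055 0.0299] yaw -0.1 | at [0.5882 0.1079 0.0046] ang 107.3 w 0.0872 t 30.2
side 185 [260. 214.] [0.07  0.058] [0.581 0.113 0.007]
side 191 [306. 218.] [0.08  0.059] [0.693 0.044 0.007]
side 220 [217. 221.] [0.083 0.061] [0.456 0.123 0.008]
```

All in place.

```bash
python3 -m pendant '1 0 .004 .012 0;1 0 0 .012 0;1 0 0 .006 0;1 0 0 0 0;-1 0 0 0 0;-1 0 0 0 0;-1 0 0 0 0;-1 0 0 0 0;-1 0 0 0 0;-1 0 0 0 0' 30
python3 -m pendant '-1 0 0 0 0;-1 0 0 0 0;-1 0 0 -.03 0;-1 0 0 -.05 0;-1 0 0 -.02 6;-1 0 0 0 6.4;-1 0 0 0 6;-1 0 -.06 0 0;-1 0 -.06 0 0;-1 0 -.06 0 0'
python3 -c "
from h import *
to(.5405,-.25,-.007,89)"
```

```text
t: 31.48
position: [0.5871, 0.1122, -0.0253]
eef_rot: [-0.151, 0.989, -0.0, 0.0]
contact_force: [0.2, -0.1, 1.9]
gripper_width: 0.0445
gripper_force: 30.1
t: 32.72
position: [0.5835, -0.0691, 0.0746]
eef_rot: [0.009, 1.0, 0.0, 0.0]
contact_force: [1.3, 0.1, 0.1]
gripper_width: 0.0447
gripper_force: 30.0
shift [ 0.0399 -0.1817  0.0816] yaw 0.0 | at [ 0.5835 -0.0691  0.0746] ang 89.0 w 0.0447 t 32.7
```

```bash
python3 -m pendant '-1 .02 -.06 0 0;-1 .02 -.06 0 0;-1 0 -.056 0 0;-1 0 0 .03 0;-1 0 0 .03 0;-1 0 0 .01 0;-1 0 0 0 0'
python3 -c "
from h import *
to(.5405,-.25,-.008,89)"
```

```text
t: 33.6
position: [0.5408, -0.2413, 0.0044]
eef_rot: [0.009, 1.0, 0.0, -0.001]
contact_force: [0.2, 0.5, 0.9]
gripper_width: 0.0447
gripper_force: 30.0
shift [ 0.0002 -0.0087  0.0124] yaw -0.0 | at [ 0.5408 -0.2413  0.0044] ang 89.0 w 0.0447 t 33.6
```

```bash
python3 -m pendant '-1 0 -.008 .006 0;-1 0 0 .006 0;-1 0 0 0 0;.2 0 0 0 0;.2 0 0 0 0;.2 0 0 0 0;.2 0 0 0 0;.2 0 0 -.03 0;.2 0 0 -.05 0;1 0 0 -.02 0' 
python3 -m pendant '1 -.03 .06 0 0;1 -.03 .06 0 0;1 -.03 .06 0 0;1 -.03 .06 0 0;1 -.032 .054 0 -7;1 0 0 0 -7;1 0 0 .03 -7;1 0 0 .03 0;1 0 0 .02 0;1 0 0 0 0'
python3 - <<'E'
from h import *
to(.693,.044,-.0253,109.8); sidepl()
im,d=snap("top","top6.png")
for p in plaques(im,box=(190,140,420,300),lo=100): print("plaque",np.round(p[:5],3),p[5])
E
```

```text
t: 34.85
position: [0.5424, -0.2505, 0.0956]
eef_rot: [0.009, 1.0, -0.001, 0.002]
contact_force: [0.3, 0.7, -0.1]
gripper_width: 0.0569
gripper_force: 0.0
t: 36.1
position: [0.688, 0.0252, 0.0106]
eef_rot: [-0.173, 0.985, 0.0, -0.002]
contact_force: [0.0, 0.8, 0.6]
gripper_width: 0.087
gripper_force: 0.0
shift [-0.0112  0.0159  0.0358] yaw 0.2 | at [0.688  0.0252 0.0106] ang 110.0 w 0.087 t 36.1
side 200 [306. 218.] [0.079 0.058] [0.691 0.043 0.008]
side 208 [217. 221.] [0.08 0.06] [0.456 0.123 0.007]
plaque [ 0.54  -0.338  0.074  0.043 -0.292] [386. 230.]
plaque [ 0.543 -0.251  0.08   0.045 -1.761] [355. 229.]
```

```bash
python3 -m pendant '1 -.011 .016 .01 0;1 0 0 .012 0;1 0 0 .008 0;1 0 0 .004 0;1 0 0 0 0;-1 0 0 0 0;-1 0 0 0 0;-1 0 0 0 0;-1 0 0 0 0;-1 0 0 0 0' 30
python3 -m pendant '-1 0 0 0 0;-1 0 0 0 0;-1 0 0 0 0;-1 0 0 -.03 0;-1 0 0 -.05 0;-1 0 0 -.02 7;-1 0 0 0 7;-1 0 0 0 7;-1 .03 -.06 0 0;-1 .03 -.06 0 0'
python3 -c "
from h import *
to(.5405,-.335,-.007,89)"
```

```text
t: 37.45
position: [0.6946, 0.0441, -0.0212]
eef_rot: [-0.173, 0.985, 0.0, 0.0]
contact_force: [-0.7, 0.4, 0.2]
gripper_width: 0.0448
gripper_force: 0.4
t: 38.7
position: [0.6361, -0.0678, 0.0784]
eef_rot: [0.008, 1.0, -0.001, 0.0]
contact_force: [0.3, -1.9, 0.4]
gripper_width: 0.0441
gripper_force: 30.0
shift [ 0.0913 -0.2687  0.0857] yaw 0.1 | at [ 0.6361 -0.0678  0.0784] ang 89.1 w 0.0441 t 38.7
```

```bash
python3 -m pendant '-1 .03 -.055 0 0;-1 .03 -.055 0 0;-1 .02 -.055 0 0;-1 0 -.055 0 0;-1 0 -.043 0 0;-1 0 0 .03 0;-1 0 0 .03 0;-1 0 0 .01 0;-1 0 0 0 0'
python3 -c "
from h import *
to(.5405,-.335,-.004,89)"
```

```text
t: 39.83
position: [0.5518, -0.3279, 0.0084]
eef_rot: [0.009, 1.0, 0.0, -0.0]
contact_force: [0.2, -1.0, -0.0]
gripper_width: 0.0437
gripper_force: 30.0
shift [ 0.0111 -0.0073  0.0124] yaw -0.0 | at [ 0.5518 -0.3279  0.0084] ang 89.0 w 0.0437 t 39.8
```

```bash
python3 -m pendant '-1 .011 -.007 .006 0;-1 0 0 .005 0;-1 0 0 0 0;.2 0 0 0 0;.2 0 0 0 0;.2 0 0 0 0;.2 0 0 0 0;.2 0 0 -.03 0;.2 0 0 -.05 0;1 0 0 -.02 0' 
python3 -m pendant '1 .01 .06 0 0;1 .01 .06 0 0;1 .01 .06 0 0;1 .01 .06 0 0;1 .01 .06 0 0;1 .01 .06 0 0;1 .01 .06 0 -7;1 .006 .038 0 -7;1 0 0 .03 -6;1 0 0 .03 0'
python3 - <<'E'
from h import *
to(.456,.123,-.0253,109.1); sidepl()
im,d=snap("top","top7.png")
for p in plaques(im,box=(190,140,420,300),lo=100): print("plaque",np.round(p[:5],3),p[5])
E
```

```text
t: 41.08
position: [0.5422, -0.3361, 0.1008]
eef_rot: [0.009, 1.0, -0.001, 0.002]
contact_force: [0.0, 0.3, 0.9]
gripper_width: 0.0569
gripper_force: 0.0
t: 42.32
position: [0.4683, 0.1245, 0.0369]
eef_rot: [-0.166, 0.986, 0.0, 0.0]
contact_force: [0.7, 0.0, 0.8]
gripper_width: 0.0872
gripper_force: 0.0
shift [0.0122 0.0026 0.0622] yaw 0.0 | at [0.4683 0.1245 0.0369] ang 109.1 w 0.0872 t 42.3
side 221 [216. 221.] [0.08  0.062] [0.455 0.123 0.008]
plaque [ 0.543 -0.337  0.08   0.045 -0.395] [386. 230.]
plaque [ 0.543 -0.251  0.08   0.045 -1.761] [355. 229.]
```

```bash
python3 -m pendant '1 .012 .002 .025 0;1 0 0 .02 0;1 0 0 .012 0;1 0 0 .004 0;1 0 0 0 0;-1 0 0 0 0;-1 0 0 0 0;-1 0 0 0 0;-1 0 0 0 0;-1 0 0 0 0' 30
python3 -m pendant '-1 0 0 0 0;-1 0 0 0 0;-1 0 0 0 0;-1 0 0 -.03 0;-1 0 0 -.05 0;-1 0 0 -.02 7;-1 0 0 0 7;-1 0 0 0 6;-1 -.01 -.06 0 0;-1 -.01 -.06 0 0'
python3 -c "
from h import *
to(.5405,-.25,.001,89)"
```

```text
t: 43.68
position: [0.4566, 0.1217, -0.0232]
eef_rot: [-0.165, 0.986, 0.0, 0.0]
contact_force: [-0.6, 0.2, -0.2]
gripper_width: 0.0452
gripper_force: 0.4
t: 44.92
position: [0.4746, 0.0001, 0.0767]
eef_rot: [0.008, 1.0, -0.0, 0.0]
contact_force: [0.6, 0.6, -0.3]
gripper_width: 0.0447
gripper_force: 30.0
shift [-0.0697 -0.249   0.0758] yaw 0.1 | at [4.746e-01 1.000e-04 7.670e-02] ang 89.1 w 0.0447 t 44.9
```

```bash
python3 -m pendant '-1 -.02 -.06 0 0;-1 -.02 -.06 0 0;-1 -.02 -.06 0 0;-1 -.008 -.06 0 0;-1 0 -.009 0 0;-1 0 0 .03 0;-1 0 0 .03 0;-1 0 0 .008 0;-1 0 0 0 0'
python3 -c "
from h import *
to(.5405,-.25,.001,89)"
```

```text
t: 46.05
position: [0.5372, -0.2463, 0.0087]
eef_rot: [0.009, 1.0, 0.0, -0.0]
contact_force: [-0.3, 1.0, 0.0]
gripper_width: 0.0447
gripper_force: 30.0
shift [-0.0034 -0.0037  0.0077] yaw 0.0 | at [ 0.5372 -0.2463  0.0087] ang 89.0 w 0.0447 t 46.0
```

```bash
python3 -m pendant '-1 -.003 -.003 .004 0;-1 0 0 .003 0;-1 0 0 0 0;.2 0 0 0 0;.2 0 0 0 0;.2 0 0 0 0;.2 0 0 0 0;.2 0 0 -.03 0;.2 0 0 -.05 0;1 0 0 -.02 0' 
python3 -m pendant '1 .03 .06 0 0;1 .03 .06 0 0;1 .025 .06 0 0;1 0 0 0 0'
python3 - <<'E'
from h import *
im,d=snap("top","top8.png"); P=cloud("top",d)
for p in plaques(im,z=.025,box=(330,200,420,265),lo=100): print("plaque",np.round(p[:5],3),p[5],P[int(p[5][1]),int(p[5][0]),2])
to(.4555,-.2905,.05,89)
b,_=snap("side","side8.png")
A=cv2.resize(im[120:310,180:440],None,fx=1.8,fy=1.8);B=cv2.resize(b[200:342,250:420],None,fx=2.408,fy=2.408)[:342]
cv2.imwrite("pics/c8.png",cv2.hconcat([A[:341,:],B[:341,:330]])[...,::-1])
E
```

```text
t: 47.3
position: [0.5415, -0.2509, 0.1045]
eef_rot: [0.009, 1.0, -0.001, 0.002]
contact_force: [0.7, 0.6, -1.7]
gripper_width: 0.0566
gripper_force: 0.0
t: 47.8
position: [0.4616, -0.0733, 0.101]
eef_rot: [0.005, 1.0, 0.002, -0.001]
contact_force: [0.2, -0.8, 0.1]
gripper_width: 0.0856
gripper_force: 0.0
plaque [ 0.485 -0.187  0.083  0.019 -1.395] [333. 249.] 0.2386328560099918
plaque [ 0.539 -0.334  0.081  0.044 -2.43 ] [386. 230.] 0.021496492806096324
plaque [ 0.54  -0.248  0.079  0.045 -1.761] [355. 229.] 0.027499847229990052
shift [ 0.0045 -0.2142  0.051 ] yaw 0.3 | at [ 0.4628 -0.0765  0.1015] ang 89.3 w 0.0859 t 47.9
```

View pics/c8.png

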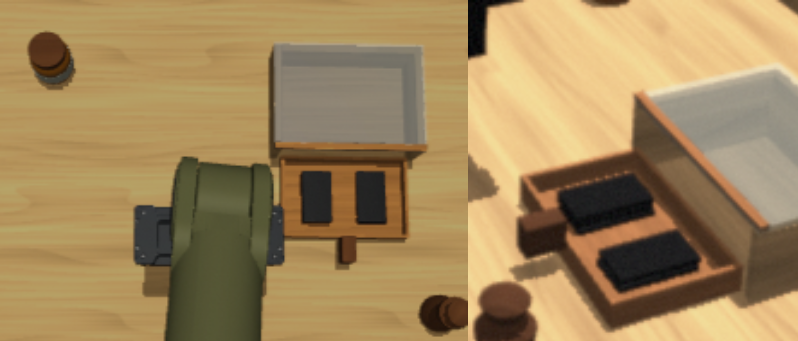

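Both piles lie flat in the tray, 3 at (355,229) and 2 at (386,230), and the handle is at (373,258). Now I'll grip the handle and push.

```bash
python3 -m pendant '1 .005 -.055 0 0;1 0 -.055 0 0;1 0 -.055 0 0;1 0 -.049 0 0;1 0 0 .03 0;1 0 0 .03 0;1 0 0 .02 0;1 0 0 .015 0;1 0 0 0 0' 40
python3 -c "
from h import *
to(.4555,-.2905,.004,89)"
```

```text
t: 49.02
position: [0.4538, -0.2931, 0.006]
eef_rot: [0.009, 1.0, -0.0, -0.001]
contact_force: [-0.3, -0.3, 0.6]
gripper_width: 0.0869
gripper_force: 0.0
shift [-0.0017  0.0027  0.002 ] yaw -0.1 | at [ 0.4538 -0.2931  0.006 ] ang 88.9 w 0.0869 t 49.0
```

```bash
python3 -m pendant '-1 0 .002 .002 0;-1 0 0 0 0;-1 0 0 0 0;-1 0 0 0 0;-1 0 0 0 0;-1 0 0 0 0;-1 0 0 0 0;-1 0 0 0 0;-1 0 0 0 0;-1 0 0 0 0' 40
python3 -m pendant '-1 0 0 0 0;-1 -.006 0 0 0;-1 -.01 0 0 0;-1 -.012 0 0 0;-1 -.012 0 0 0;-1 -.012 0 0 0;-1 -.012 0 0 0;-1 -.012 0 0 0;-1 -.012 0 0 0;-1 0 0 0 0'
python3 -m pendant '-1 -.01 0 0 0;-1 -.01 0 0 0;-1 -.008 0 0 0;-1 -.006 0 0 0;-1 0 0 0 0'
```

```text
t: 50.28
position: [0.4546, -0.2903, 0.0047]
eef_rot: [0.009, 1.0, 0.001, -0.0]
contact_force: [-0.3, 2.2, 2.5]
gripper_width: 0.0217
gripper_force: 40.0
t: 51.52
position: [0.5446, -0.2923, 0.0047]
eef_rot: [0.009, 1.0, -0.0, 0.001]
contact_force: [1.0, 5.0, 2.0]
gripper_width: 0.0221
gripper_force: 40.0
t: 52.15
position: [0.5775, -0.293, 0.0047]
eef_rot: [0.009, 1.0, -0.0, 0.001]
contact_force: [1.7, 3.9, 2.5]
gripper_width: 0.0217
gripper_force: 40.0
```

```bash
python3 -m pendant '-1 -.002 0 0 0;-1 -.002 0 0 0;-1 -.002 0 0 0;-1 0 0 0 0'
python3 -m pendant '-1 0 0 0 0;-1 0 0 0 0'
```

```text
t: 52.65
position: [0.5793, -0.293, 0.0047]
eef_rot: [0.01, 1.0, 0.001, -0.003]
contact_force: [-7.5, 7.7, 8.3]
gripper_width: 0.0218
gripper_force: 40.0
t: 52.9
position: [0.5794, -0.2929, 0.0047]
eef_rot: [0.01, 1.0, 0.001, -0.002]
contact_force: [-7.3, 7.4, 9.3]
gripper_width: 0.0216
gripper_force: 40.0
```

```bash
python3 -m pendant '-1 .003 0 0 0;1 0 0 0 0;1 0 0 0 0;1 0 0 0 0;1 0 0 0 0;1 0 0 -.03 0;1 0 0 -.05 0;1 0 0 -.04 0;1 .01 .06 0 0;1 .02 .06 0 0'
python3 -m pendant '1 .02 .06 0 0;1 .02 .06 0 0;1 .02 .06 0 0;1 0 0 0 0'
python3 - <<'E'
from h import *
im,d=snap("top","top9.png"); P=cloud("top",d); z=P[...,2]; b,_=snap("side","side9.png")
def bx(x0,y0,x1,y1):
    m=np.zeros(z.shape,bool); m[y0:y1,x0:x1]=1; return m
q=P[bx(60,230,220,360)&(z>.014)&(z<.04)][:,:2].astype(np.float32); r=cv2.minAreaRect(q); print("handle",len(q),r)
# refined: blade by colour at z=4mm
hsv=cv2.cvtColor(im,cv2.COLOR_RGB2HSV); m=(bx(90,240,190,330)&(hsv[...,1]<70)).astype(np.uint8)
n,l,st,c=cv2.connectedComponentsWithStats(m); i=1+st[1:,4].argmax()
v,u=np.where(l==i); w=np.array([atz("top",a,e,.004)[:2] for a,e in zip(u,v)],np.float32); print("blade",len(w),cv2.minAreaRect(w))
m=bx(100,150,180,230)&(z>.03)&(z<.06); print("block",cv2.minAreaRect(P[m][:,:2].astype(np.float32)))
print(manip.observe()["position"])
m=bx(360,195,390,235)&(z>.045)&(z<.062); print("trayh",cv2.minAreaRect(P[m][:,:2].astype(np.float32)))
cv2.imwrite("pics/c9.png",cv2.hconcat([cv2.resize(im[120:320,330:450],None,fx=2.5,fy=2.5),cv2.resize(b[210:410,250:450],None,fx=2.5,fy=2.5)])[...,::-1])
E
```

```text
t: 54.15
position: [0.5524, -0.1729, 0.1253]
eef_rot: [0.01, 1.0, -0.0, 0.001]
contact_force: [0.9, 1.3, 1.1]
gripper_width: 0.0863
gripper_force: 0.0
t: 54.65
position: [0.4946, 0.0118, 0.1246]
eef_rot: [0.004, 1.0, 0.002, -0.0]
contact_force: [0.5, -0.7, -0.4]
gripper_width: 0.087
gripper_force: 0.0
handle 339 ((0.33507397770881653, 0.2910572588443756), (0.09995493292808533, 0.024900084361433983), 42.133506774902344)
blade 862 ((0.40530797839164734, 0.35383516550064087), (0.09152235835790634, 0.07057500630617142), 42.18840789794922)
block ((0.649298369884491, 0.3521652817726135), (0.11849811673164368, 0.11488091200590134), 36.862220764160156)
[0.49601891 0.00585385 0.12497253]
trayh ((0.581684947013855, -0.29186055064201355), (0.022178303450345993, 0.03787266090512276), 87.39688873291016)
```

View pics/c9.png

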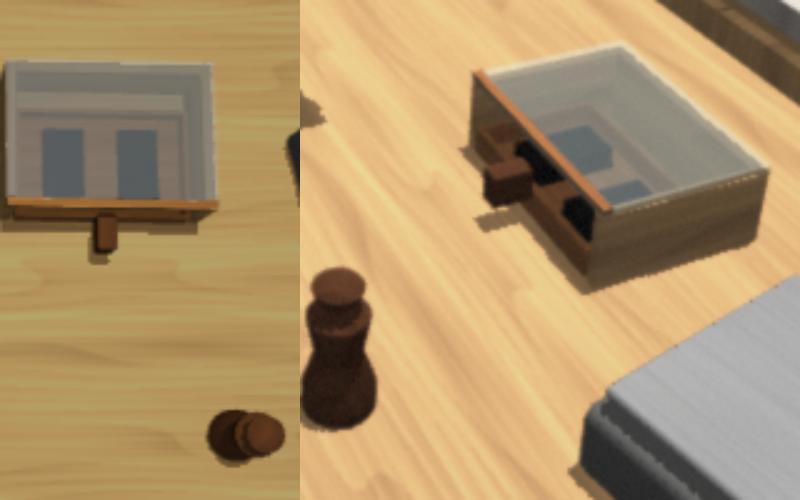

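The tray is home, handle centre at x 0.582 and front wall flush, with the plaques visible inside. The scraper was knocked about 3 cm; its new handle centre is (0.335, 0.291) at 42.15°, and the blade fit agrees.

```bash
python3 -m pendant '1 .023 .051 0 0;1 .023 .051 0 0;1 .023 .051 0 0;1 .023 .051 0 0;1 .023 .051 0 0;1 .022 .051 0 -9;1 0 0 0 -9;1 0 0 0 -9;1 0 0 .03 -9;1 0 0 .03 -7'
python3 -c "
from h import *
to(.3588,.312,-.0225,132.15)"
```

```text
t: 56.0
position: [0.3669, 0.3126, 0.0642]
eef_rot: [-0.358, 0.934, -0.0, 0.001]
contact_force: [-0.3, 0.4, -0.8]
gripper_width: 0.0872
gripper_force: 0.0
shift [0.0066 0.005  0.0867] yaw -0.2 | at [0.3669 0.3126 0.0642] ang 132.0 w 0.0872 t 56.0
```

```bash
python3 -m pendant '1 .007 .005 .03 0;1 0 0 .025 0;1 0 0 .02 0;1 0 0 .008 0;1 0 0 0 0'
python3 -c "
from h import *
to(.3575,.311,-.0225,132.15)"
```

```text
t: 56.62
position: [0.3569, 0.3119, -0.0185]
eef_rot: [-0.357, 0.934, -0.001, -0.0]
contact_force: [0.4, 0.3, 0.6]
gripper_width: 0.0871
gripper_force: 0.0
shift [ 0.0002 -0.0011  0.004 ] yaw -0.3 | at [ 0.3569  0.3119 -0.0185] ang 131.8 w 0.0871 t 56.6
```

```bash
python3 -m pendant '-1 0 -.001 .003 0;-1 0 0 0 0;-1 0 0 0 0;-1 0 0 0 0;-1 0 0 0 0;-1 0 0 0 0;-1 0 0 0 0;-1 0 0 0 0;-1 0 0 0 0;-1 0 0 0 0' 50
python3 -m pendant '-1 0 0 0 0;-1 0 0 0 0;-1 0 0 -.01 0;-1 0 0 -.01 0;-1 0 0 -.01 0;-1 0 0 0 5.3;-1 0 0 0 0;-1 0 0 0 0'
python3 -c "
from h import *
u=np.array([.8001,.5999])
g=np.array([.604,.3183])-(.02+.13)*u   # tip 40 mm before mouth
to(*g,.005,126.86)"
```

```text
t: 57.88
position: [0.3566, 0.3122, -0.0213]
eef_rot: [-0.358, 0.934, -0.0, 0.0]
contact_force: [0.3, -0.5, 0.1]
gripper_width: 0.0237
gripper_force: 50.0
t: 58.88
position: [0.3565, 0.3124, 0.0089]
eef_rot: [-0.315, 0.949, 0.0, 0.0]
contact_force: [-0.1, -0.2, -1.0]
gripper_width: 0.0234
gripper_force: 50.0
shift [-0.0519 -0.1437  0.0039] yaw -0.1 | at [0.3565 0.3124 0.0089] ang 126.8 w 0.0234 t 58.9
```

```bash
python3 -m pendant '-1 -.005 -.03 0 0;-1 -.01 -.035 0 0;-1 -.015 -.035 0 0;-1 -.015 -.03 0 0;-1 -.007 -.014 0 0;-1 0 0 0 0;-1 0 0 0 0'
python3 - <<'E'
from h import *
u=np.array([.8001,.5999]); g=np.array([.604,.3183])-.15*u
to(*g,.005,126.86)
im,d=snap("top","top10.png"); b,db=snap("side","side10.png"); P=cloud("top",d); S=cloud("side",db)
def ana(n,I,Q):
    hsv=cv2.cvtColor(I,cv2.COLOR_RGB2HSV); o=np.array([.604,.3183])
    a=(Q[...,:2]-o)@u; c=(Q[...,:2]-o)@[-u[1],u[0]]; z=Q[...,2]
    m=(hsv[...,1]<60)&(hsv[...,2]>90)&(a>-.16)&(a<.005)&(abs(c)<.06)&(z>.012)&(z<.07)
    q=np.c_[a[m],c[m],z[m]]; print(n,len(q))
    if len(q)<20: return
    (cx,cy),wh,th=cv2.minAreaRect(q[:,:2].astype(np.float32)); print("rect",round(cx,4),round(cy,4),np.round(wh,4),round(th,1))
    A=np.c_[q[:,:2],np.ones(len(q))]; k=np.linalg.lstsq(A,q[:,2],rcond=None)[0]; print("plane slopes",k.round(3),"z at tip",(k@[-.04,0,1]).round(4),"a",q[:,0].min().round(3),q[:,0].max().round(3))
ana("top",im,P); ana("side",b,S)
cv2.imwrite("pics/c10.png",cv2.hconcat([cv2.resize(im[160:320,80:240],None,fx=2.5,fy=2.5),cv2.resize(b[130:230,180:280],None,fx=4,fy=4)])[...,::-1])
E
```

```text
t: 59.75
position: [0.4827, 0.2288, 0.0084]
eef_rot: [-0.315, 0.949, 0.0, -0.001]
contact_force: [-0.5, -0.1, -1.3]
gripper_width: 0.0239
gripper_force: 50.0
shift [-0.0007 -0.0012  0.0034] yaw -0.1 | at [0.4827 0.2288 0.0084] ang 126.8 w 0.0239 t 59.8
top 89
rect -0.0317 -0.0346 [0.0423 0.0728] 89.0
plane slopes [ 0.151 -0.005  0.04 ] z at tip 0.0344 a -0.068 0.005
side 228
rect -0.0588 -0.0028 [0.0825 0.136 ] 79.9
plane slopes [ 0.029 -0.045  0.036] z at tip 0.0353 a -0.132 0.004
```

View pics/c10.png

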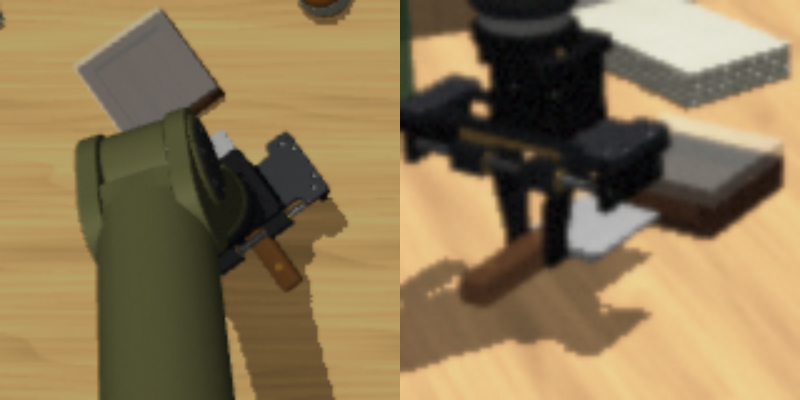

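The scraper is held level with the blade facing the block's mouth. I'm refining the blade pose from the saved side picture, excluding the block.

Run:
```python
from h import *
u=np.array([.8001,.5999]); o=np.array([.604,.3183])
D=np.load("pics/side10.png.npz"); b=D["im"]; Q=cloud("side",D["d"])
hsv=cv2.cvtColor(b,cv2.COLOR_RGB2HSV)
a=(Q[...,:2]-o)@u; c=(Q[...,:2]-o)@[-u[1],u[0]]; z=Q[...,2]
m=(hsv[...,1]<60)&(hsv[...,2]>110)&(a>-.14)&(a<-.02)&(abs(c)<.06)&(z>.02)&(z<.05)
q=np.c_[a[m],c[m],z[m]]; print(len(q),"a",np.percentile(q[:,0],[0,5,50,95,100]).round(3),"z",np.percentile(q[:,2],[5,50,95]).round(4))
for lo in np.arange(-.13,-.03,.01):
    k=q[(q[:,0]>=lo)&(q[:,0]<lo+.01)]
    if len(k): print(round(lo,2),len(k),"c",k[:,1].min().round(4),k[:,1].max().round(4),"z",np.median(k[:,2]).round(4))
# block front face from side: dark, z .005-.04
m=(a>-.02)&(a<.01)&(c>-.06)&(c<.06)&(z>.008)&(z<.036)
q=np.c_[a[m],c[m],z[m]]; print("face a",np.percentile(q[:,0],[10,50,90]).round(4),"c",q[:,1].min().round(4),q[:,1].max().round(4),"n",len(q))
m=(a>-.02)&(a<.14)&(abs(c)<.08)&(z>.037)&(z<.05); print(cv2.minAreaRect(Q[m][:,:2].astype(np.float32)))
```

```text
206 a [-0.129 -0.12  -0.081 -0.046 -0.039] z [0.0318 0.0346 0.0366]
-0.13 11 c -0.0319 -0.0089 z 0.0353
-0.12 17 c -0.0329 0.0001 z 0.0348
-0.11 21 c -0.0358 0.0049 z 0.0344
-0.1 29 c -0.0343 0.0126 z 0.0345
-0.09 26 c -0.0352 0.0164 z 0.0346
-0.08 29 c -0.0361 0.0207 z 0.0348
-0.07 24 c -0.0353 0.0276 z 0.0347
-0.06 29 c -0.0358 0.0365 z 0.0342
-0.05 19 c -0.0303 0.0368 z 0.0333
-0.04 1 c -0.0212 -0.0212 z 0.033
face a [-0.004   0.0009  0.0058] c -0.0597 0.0574 n 114
((0.6488091349601746, 0.3486911654472351), (0.12273451685905457, 0.11738283932209015), 37.12858200073242)
```

```bash
python3 -m pendant '-1 0 -.001 .007 0;-1 0 0 .006 0;-1 -.01 0 0 0;-1 -.015 0 0 0;-1 -.015 0 0 0;-1 -.01 0 0 0;-1 0 0 0 0'
python3 -m pendant '-1 -.01 0 0 0;-1 -.01 0 0 0;-1 0 0 0 0'
```

```text
t: 60.72
position: [0.5257, 0.2574, -0.0043]
eef_rot: [-0.315, 0.949, -0.0, 0.0]
contact_force: [-0.3, -0.3, -1.3]
gripper_width: 0.0239
gripper_force: 50.0
t: 61.1
position: [0.5417, 0.2695, -0.0041]
eef_rot: [-0.315, 0.949, -0.0, 0.0]
contact_force: [-0.5, 0.0, -1.7]
gripper_width: 0.0237
gripper_force: 50.0
```

```bash
python3 -m pendant '-1 -.01 0 0 0;-1 -.012 0 0 0;-1 -.012 0 0 0;-1 -.01 0 0 0;-1 -.006 0 0 0;-1 0 0 0 0'
python3 -m pendant '-1 -.003 0 0 0;-1 -.003 0 0 0;-1 0 0 0 0'
```

```text
t: 61.85
position: [0.5814, 0.2988, -0.0044]
eef_rot: [-0.315, 0.949, -0.0, -0.0]
contact_force: [-0.3, -0.3, -2.6]
gripper_width: 0.0236
gripper_force: 50.0
t: 62.22
position: [0.586, 0.3024, -0.0042]
eef_rot: [-0.315, 0.949, 0.0, 0.0]
contact_force: [-0.9, -1.2, -0.7]
gripper_width: 0.0234
gripper_force: 50.0
```

```bash
python3 -m pendant '-1 -.002 0 0 0;-1 -.002 0 0 0;-1 0 0 0 0'
python3 -m pendant '-1 -.002 0 0 0;-1 -.002 0 0 0;-1 0 0 0 0'
```

```text
t: 62.6
position: [0.5884, 0.3042, -0.0044]
eef_rot: [-0.314, 0.949, -0.0, -0.001]
contact_force: [-3.9, -1.5, 1.0]
gripper_width: 0.0237
gripper_force: 50.0
t: 62.98
position: [0.5883, 0.304, -0.0051]
eef_rot: [-0.314, 0.949, -0.001, -0.005]
contact_force: [-11.1, -6.2, 6.4]
gripper_width: 0.0235
gripper_force: 50.0
```

```bash
python3 -m pendant '-1 .002 0 0 0;-1 0 0 .002 0;-1 0 0 .002 0;-1 0 0 0 0'
python3 -m pendant '0 0 0 0 0;0 0 0 0 0;0 0 0 0 0;0 0 0 0 0;0 0 0 0 0;0 0 0 -.01 0;0 0 0 -.03 0;0 0 0 -.05 0;0 .05 0 -.05 0;0 .06 0 0 0'
python3 -m pendant '0 .05 -.05 0 0;0 0 -.06 0 0;0 0 0 0 0'
python3 - <<'E'
from h import *
u=np.array([.8001,.5999]); o=np.array([.604,.3183])
im,d=snap("top","top11.png"); b,db=snap("side","side11.png"); P=cloud("top",d); z=P[...,2]
a=(P[...,:2]-o)@u; c=(P[...,:2]-o)@[-u[1],u[0]]
m=(a>-.12)&(a<-.003)&(abs(c)<.05)&(z>.02)&(z<.06)
q=np.c_[a[m],c[m]].astype(np.float32); print(len(q),cv2.minAreaRect(q),np.percentile(z[m],[5,50,95]).round(4))
k=np.polyfit(a[m],z[m],1); print("slope",k)
cv2.imwrite("pics/c11.png",cv2.hconcat([cv2.resize(im[160:320,80:240],None,fx=2.5,fy=2.5),cv2.resize(b[130:230,180:280],None,fx=4,fy=4)])[...,::-1])
E
```

```text
t: 63.48
position: [0.5885, 0.3039, -0.009]
eef_rot: [-0.314, 0.949, -0.001, -0.003]
contact_force: [-4.9, -4.0, 1.0]
gripper_width: 0.0237
gripper_force: 50.0
t: 64.72
position: [0.5102, 0.2442, 0.1306]
eef_rot: [-0.314, 0.949, 0.001, 0.004]
contact_force: [-0.7, 0.1, 0.3]
gripper_width: 0.0433
gripper_force: 0.0
t: 65.1
position: [0.5364, 0.128, 0.1276]
eef_rot: [-0.31, 0.951, -0.001, 0.002]
contact_force: [-0.0, 0.5, 0.4]
gripper_width: 0.0436
gripper_force: 0.0
13 ((-0.011574720032513142, 0.008211826905608177), (0.0067803212441504, 0.01892746426165104), 60.40627670288086) [0.0294 0.0324 0.0352]
slope [0.08707197 0.03296171]
```

View pics/c11.png

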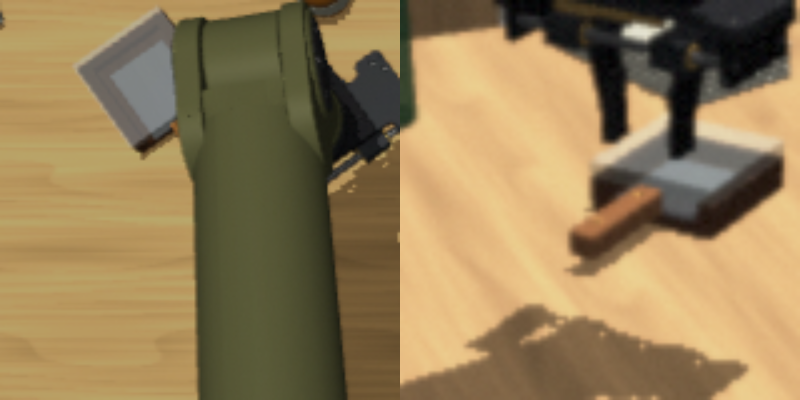

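The blade shows inside the slot with the handle against the block. I'll clear the arm and do a last check.

```bash
python3 -m pendant '0 0 -.06 0 0;0 .01 -.06 0 0;0 .02 -.06 0 0;0 0 0 0 0;0 0 0 0 0'
python3 - <<'E'
from h import *
u=np.array([.8001,.5999]); o=np.array([.604,.3183])
im,d=snap("top","top12.png"); P=cloud("top",d); z=P[...,2]
a=(P[...,:2]-o)@u; c=(P[...,:2]-o)@[-u[1],u[0]]
m=(a>-.12)&(a<-.008)&(abs(c)<.03)&(z>.022)&(z<.06)
q=np.c_[a[m],c[m]].astype(np.float32); print(len(q),cv2.minAreaRect(q)); print("slope",np.polyfit(a[m],z[m],1), manip.observe()["position"])
v,w=np.mgrid[:420,:560]
m=(v>195)&(v<235)&(w>360)&(w<390)&(z>.045)&(z<.062); print("trayh",cv2.minAreaRect(P[m][:,:2].astype(np.float32)))
E
```

```text
t: 65.82
position: [0.617, -0.0259, 0.1256]
eef_rot: [-0.315, 0.949, 0.001, -0.0]
contact_force: [-0.4, -0.0, -0.4]
gripper_width: 0.0434
gripper_force: 0.0
310 ((-0.054967816919088364, -0.0017856080085039139), (0.09380410611629486, 0.024943236261606216), 0.09523235261440277)
slope [0.00897593 0.03245045] [ 0.61690298 -0.02492605  0.12553185]
trayh ((0.5812060832977295, -0.29227226972579956), (0.022237645462155342, 0.03880319744348526), 89.3048095703125)
```

View pics/top12.png

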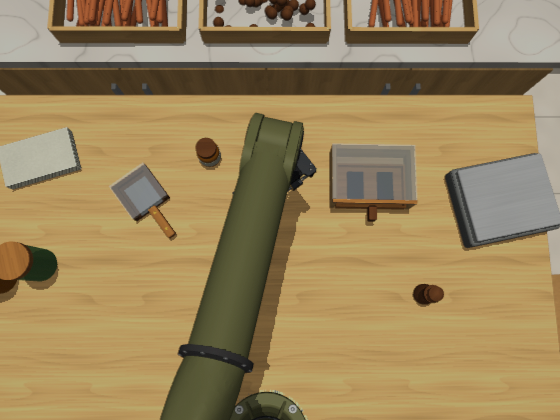

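The top picture shows the scraper seated straight, with its handle end 102 mm from the face for a 100 mm handle, at (162,222). The tray is home with both piles at (355,185) and (385,185). The jar and mill are where they started.

```bash
python3 -c "
from plant import manip
print(manip.job_done())"
```

```text
the job is handed in; nothing more can be done
None
```

I handed the job in at about 66 s: all five plaques lie flat in the tray, which is home under the shelf, the scraper is fully in its slot, and the jar and mill look untouched; no verdict came back.

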